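Open the dust gate past half to full and start the extraction

TASK

Get the dust extraction running for carving: with a fingertip, push the orange knob of the dust gate's lever from closed, past the half-open notch and all the way to its fully open stop. Then press the green start button down and move clear. Only push and press: pick nothing up, do not press the red stop button, and leave the mallet, jar, gouge and carved panel where they are.

Things in the scene. Friction and masses are not known exactly. Their poses are not given: they have to be found in the camera images.
- dustbox: Fixed green dust box, 280 x 200 x 50 mm high. Origin on the bench under the lever's pivot; it spans -135 to +145 mm along its own x (roughly away from the robot) and +-100 mm along its y; z up. On top: a dark round port (65 mm), covered by a swing gate, and three dots by the knob's places: white closed, yellow half open, blue fully open.
- gate_pivot (a point): The vertical pivot axis of the gate lever, 61.5 mm above the bench.
- gate_knob (a point): Middle of the upright orange knob on the lever's end (a cylinder of 22 mm diameter and 50 mm height, standing from 61.5 to 111.5 mm above the bench), 110 mm from the pivot axis. Moves with the lever. The lever is a flat steel bar, 22 mm wide, whose top is 61.5 mm above the bench.
- knob_full_open (a point): Fixed point: where the middle of the knob is when the gate is fully open, at its second stop.
- gate (a joint): Lever angle in rad about the vertical pivot: 0 closed, 0.5 first detent (half open), 1.0 second, hard stop (fully open). Grows counterclockwise from above: the knob goes left to right seen from the robot. A spring holds it at 0, 0.5 and 1.0; pushing the knob out of 0, and again out of 0.5, takes about 5 to 8 N at first, then less; past about 0.33 it snaps on to 0.5, past 0.83 to the stop.
- switchbox: Fixed grey switch box on the bench, 75 x 140 x 45 mm high (x, y, z in its own frame), with the green start and the red stop button on top. Origin on the bench under its centre.
- start_top (a point): Centre of the top face of the green start button (32 mm diameter). It springs back when let go.
- start (a joint): Travel of the green start button in m: 0 up, 0.006 fully down (about 5 N, pressed straight down). It counts as pressed beyond 0.004.
- stop_top (a point): Centre of the top face of the red stop button, of the same size, 68 mm from the green one. Not to be pressed.
- stop (a joint): Travel of the red stop button in m, 0 up, 0.006 down.
- mallet_mid (a point): Loose wooden carver's mallet standing on its head, handle up: 100 mm diameter below, 247 mm tall. The point is on its axis, 100 mm above its foot.
- jar_mid (a point): Loose amber jar of wax with a brass lid beside the dust box, 60 mm diameter, 80 mm tall. The point is at its centre.
- gouge_grip (a point): Loose carving tool with a wooden handle, 210 mm long, lying on the bench. The point is in the middle of its handle.
- panel_mid (a point): Loose carved wooden panel lying flat, 100 x 150 x 24 mm. The point is at its centre.
There are look-alikes about, which are no part of the job. Of the things that look like the switchbox, take the one that is farthest to the robot's right at the start.

How it is judged:
On the way, in this order (a step that is already met when the one before it is completed fails the run):
1. the lever is pushed past the half notch to its fully open stop (value of joint gate above 0.95 rad), for 0.2 s.
2. the green start button is pressed with the gate fully open (value of joint start above 0.004 m and value of joint gate above 0.94 rad), for 0.1 s.
At the end, for the whole second after the job is handed in: The gate lever rests at its fully open stop (joint above 0.94 of 1.0), after the green button was pressed with the gate open (beyond 4 mm for 0.1 s) and has sprung back; the red button is up; mallet, jar, gouge and panel are within 30 mm of where they began (value of joint gate above 0.94 rad and velocity of joint gate between -0.05 and 0.05 rad/s and value of joint each of start, stop below 0.002 m and distance of each of mallet_mid, jar_mid, gouge_grip, panel_mid from where it was at the start of the episode below 0.03 m); the robot touches nothing.
It fails at once if the red stop button is pressed (value of joint stop above 0.003 m).
It fails at once if the start button is pressed before the gate is fully open (value of joint start above 0.004 m and value of joint gate below 0.9 rad).
It fails at once if the mallet, jar, gouge or panel is pushed away, knocked over or lifted (distance of any of mallet_mid, jar_mid, gouge_grip, panel_mid from where it was at the start of the episode above 0.03 m).
It also fails if it takes over 40 s, if anything falls off the work surface, if the arm or the gripper's body presses on something with over 40 N, if the wrist force passes 120 N, or if a joint passes its speed limit or range.

ROBOT

A 6-joint arm with a two-finger parallel gripper is mounted at the origin on the work surface. World frame = base frame: x ahead of the robot, y to its left, z up, the work surface at z = 0. Lengths are in m, angles in rad, forces in N, time in s.
With the tool pointing down it reaches from about 0.325 to 0.85 m from the base axis. Payload 4.4 kg.
Tool frame: the origin (TCP) lies between the finger pads; the fingertips stand 22 mm ahead of it and the grasp point (between the pads) lies 3 mm ahead of it (tcp_to_tips is the distance from the TCP to the fingertips, in m); z points along the fingers, y is the line along which they close (so a half turn about z gives the same grasp; the last joint's range is limited). The gripper opens to 94 mm and grips with 3 to 60 N. Pads are 16 mm wide; open, the fingers measure 119 mm over their backs; the gripper's body (75 mm by 177 mm) begins 78 mm behind the grasp point.
Start: joints at [-1.407, 0.207, 1.542, -0, 1.393, -0.15], TCP at [0.177, -0.547, 0.227] pointing down, gripper open.
Joint ranges: [-2.73, 2.73], [-0.86, 2.22], [0.23, 2.46], [-1.11, 4.25], [0.08, 2.63], [-2.82, 2.82]. Speed limits (rad/s): [2.79, 2.79, 3.14, 3.14, 3.14, 3.14].

INTERFACE

Orientations are given as a unit quaternion [w, x, y, z].
In Python, from station import * gives the robot as it stands. The module is installed in compiled form; this text tells all that it offers.
- The arm moves only by the shell command python3 -m inch 'ROWS' [OPENING] [FORCE]. ROWS is JSON, one flat list of numbers, 4 for each row, row after row: the shift along the tool's x, y, z as a fraction of full scale, then the turn about the tool's z as a fraction of full scale. In form: [x, y, z, twist, x, y, z, twist, ...]. A call has 1 to 8 rows; each row is the pose to reach, as a shift and turn from the pose commanded when the call began, along the tool's axes at that moment; what a row does not reach only later rows make up. Full scale, the value 1, is 0.5 m for a shift and pi/4 rad for a turn. A row lasts 1/8 s, in which the tool goes at most 62.5 mm and 10.7 degrees, less where a joint would pass 70% of its speed; a pose out of reach is approached as far as the arm can. A call with a number of a shift or a turn outside -1 to 1 is refused whole. A call with a gripper value outside its range is refused whole. OPENING is the closure in counts, from 0 (fully open) to 255 (shut), set as the call begins (- or left out, the last holds). The fingers move at their own pace and stop on an object; FORCE is the grip in N (left out, the last holds). Time passes only in rows, so rows that repeat a pose let the fingers close. It gives the time, the measured TCP pose, the force, the opening and the grip force at its end, in the units of the state.
- observe(): the state, without advancing time (a new reading comes with each control period).
- snapshot(name): name is "side" or "top" or "wrist"; returns a dict with "img" (400x640x3 uint8, red, green, blue), "fx", "fy", "cx", "cy" (pixels), "dist_coeffs" ([k1, k2, p1, p2, k3] as OpenCV has them; the pictures are not rectified), "R" (3x3) and "t" (3): a world point X has camera coordinates R X + t. Camera axes: x right, y down, z forward; pixel columns grow to the right and rows downward; lengths in m; the calibration is good to about 2 mm. A picture is of the moment at which its call begins. There is no depth.
- sign_off(): hands the job in; it is judged then, once.
The state is a dict: "time_s": time; "q": joint angles; "qvel": joint speeds; "joint_efforts": joint torques, N m; "eef_pos": TCP position; "tcp_rot": TCP orientation; "contact_force": force on the tool from outside, world axes, zero at the start; "wrist_torque": the same for the moment, N m; "gripper_width": finger opening in m; "gripper_force": force on a finger pad.
Only numpy, scipy, OpenCV 4.12 (cv2) and the standard library are available. Lean on these libraries where they do the work, as an engineer would, in place of code of your own. Each camera call takes 0.05 s, during which the arm holds its last target. There are 200 camera calls.

## Working session

There is one attempt and no reset: what is moved stays moved. The work goes in short steps, Python scripts to look and compute and a shell command to move; the robot and the scene stay as the last step left them, time stands still between calls to the robot, and variables do not carry over. Pictures are saved under pics/ and viewed, at most 10 in all, crops included, and the job is handed in when it is done.

```bash
mkdir -p pics; python3 - <<'E'
from station import *
import cv2
for n in("top","side"):
    s=snapshot(n); cv2.imwrite(f"pics/{n}0.png",s["img"][:,:,::-1])
o=observe(); print(o["time_s"],o["eef_pos"],o["tcp_rot"],o["gripper_width"])
E
```

```text
0.1 [ 0.1773685  -0.54625401  0.2264001 ] [-1.02147215e-03  9.87714890e-01  1.56263408e-01 -1.63108442e-05] 0.09428466340325585
```

View pics/top0.png

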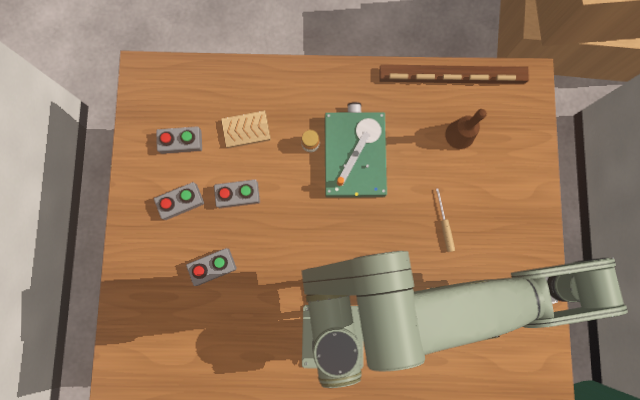

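View pics/side0.png

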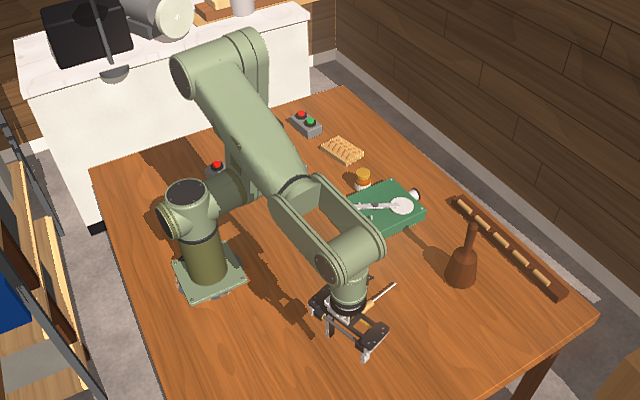

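The top picture shows the green dust box at (356,153), with the knob at (341,181) and the gate disc at (368,130). The jar is at (311,140), the panel at (246,128), the mallet at (463,130) and the gouge at (444,220). Four switch boxes are visible, at (179,139), (179,200), (237,193) and (211,266). The arm may hide another, so I'll measure and enlarge.

```bash
cat > h.py <<'E'
from station import *
import cv2, numpy as np
def K(s): return np.array([[s["fx"],0,s["cx"]],[0,s["fy"],s["cy"]],[0,0,1]]),np.array(s["dist_coeffs"],float)
def w(s,px,z):
    k,d=K(s); R=np.array(s["R"]);t=np.array(s["t"])
    n=cv2.undistortPoints(np.array(px,float).reshape(-1,1,2),k,d).reshape(-1,2)
    r=np.c_[n,np.ones(len(n))]@R; c=-R.T@t
    return c+r*((z-c[2])/r[:,2])[:,None]
def pj(s,X):
    k,d=K(s); return cv2.projectPoints(np.array(X,float).reshape(-1,1,3),cv2.Rodrigues(np.array(s["R"]))[0],np.array(s["t"],float),k,d)[0].reshape(-1,2)
def blob(s,box,lo,hi):
    x0,y0,x1,y1=box; h=cv2.cvtColor(s["img"][y0:y1,x0:x1],cv2.COLOR_RGB2HSV)
    m=cv2.inRange(h,lo,hi); v,u=np.nonzero(m); return u.mean()+x0,v.mean()+y0,len(u)
E
python3 - <<'E'
from h import *
np.set_printoptions(precision=3,suppress=True)
s=snapshot("top")
P=dict(knob=((341,181),.1115),disc=((368,130),.06),port=((356,153),.0615),wht=((328,191),.05),yel=((356,194),.05),blu=((375,189),.05),c1=((326,112),.05),c2=((386,113),.05),c3=((326,196),.05),c4=((386,196),.05),grn=((246,191),.05),red=((225,194),.05),jar=((310,137),.08),mallet=((480,114),.247),gouge=((448,236),.01))
for k,(p,z) in P.items(): print(k,w(s,[p],z)[0])
im=s["img"][:,:,::-1]
a=cv2.resize(im[100:215,205:405],None,fx=4,fy=4,interpolation=cv2.INTER_CUBIC)
cv2.imwrite("pics/c.png",a)
E
```

```text
knob [ 0.48  -0.019  0.111]
disc [ 0.662 -0.108  0.06 ]
port [ 0.583 -0.069  0.061]
wht [0.458 0.02  0.05 ]
yel [ 0.45  -0.071  0.05 ]
blu [ 0.467 -0.132  0.05 ]
c1 [0.724 0.031 0.05 ]
c2 [ 0.724 -0.168  0.05 ]
c3 [0.441 0.026 0.05 ]
c4 [ 0.445 -0.168  0.05 ]
grn [0.453 0.286 0.05 ]
red [0.441 0.353 0.05 ]
jar [0.629 0.082 0.08 ]
mallet [ 0.659 -0.413  0.247]
gouge [ 0.323 -0.375  0.01 ]
```

View pics/c.png

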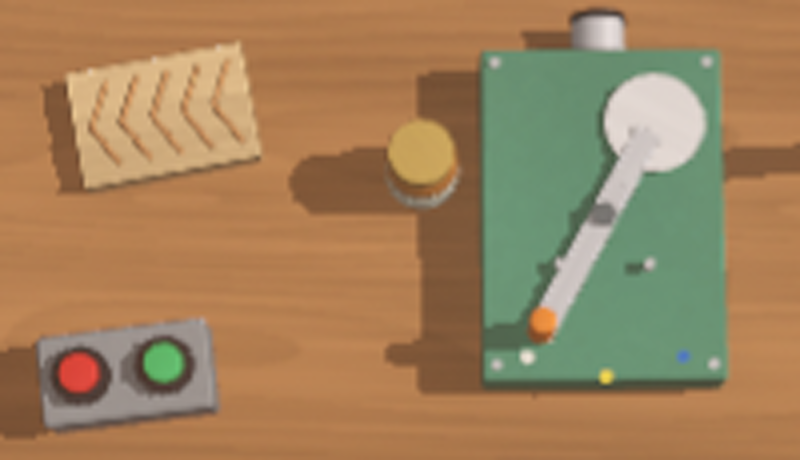

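The pivot shows at (355,153), giving (0.583,-0.067). The knob is at (0.48,-0.019), 0.114 m from the pivot against the stated 0.110, and the blue dot agrees with the open side. Next I'll close the gripper and move over to the left of the knob, which also uncovers the area under the arm.

```bash
python3 -m inch '[0.93,-0.97,0,0.4,0.93,-0.97,0,0.4,0.93,-0.97,0,0.4,0.93,-0.97,0,0.4,0.93,-0.97,0,0.4,0.93,-0.97,0,0.4,0.93,-0.97,0,0.4,0.93,-0.97,0,0.4]' 255 20; python3 - <<'E'
from h import *
s=snapshot("top"); cv2.imwrite("pics/top1.png",s["img"][:,:,::-1])
o=observe();print(o["eef_pos"],o["tcp_rot"],o["q"])
E
```

```text
time_s: 1.15
eef_pos: [0.3957, -0.0949, 0.2276]
tcp_rot: [0.0, 1.0, -0.0, 0.0]
contact_force: [1.3, -0.7, -1.1]
gripper_width: 0.0172
gripper_force: 0.0
[ 0.39782263 -0.08747863  0.22751826] [-0.00305771  0.99998549  0.00418505  0.00146655] [-0.43513664 -0.16859491  1.92335484  0.00689871  1.38678348  1.12602737]
```

View pics/top1.png

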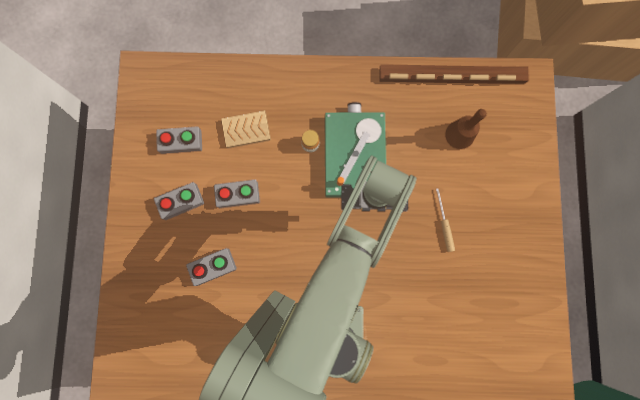

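With the arm moved, nothing is hidden on the right. The switch box candidates are (179,139), (179,200), (237,193) and (211,266). The one at (237,193) is the farthest right: its green button is at y≈0.29, the others lie further left, and the enlarged crop showed it clearly with red left and green right. The tool is now aligned (x = world x, y = -world y), so I'll go beside the knob and down.

```bash
python3 -m inch '[0.15,-0.27,0,0,0.15,-0.27,0,0,0.15,-0.27,0,0,0.15,-0.27,0,0,0.15,-0.27,0.12,0,0.15,-0.27,0.24,0,0.15,-0.27,0.25,0,0.15,-0.27,0.25,0]'; python3 - <<'E'
from h import *
s=snapshot("wrist"); cv2.imwrite("pics/w1.png",s["img"][:,:,::-1])
t=snapshot("top")
o=observe();print(o["eef_pos"],o["contact_force"],o["gripper_width"])
for z in(.08,.1115): print(blob(t,(325,165,350,190),(5,150,120),(18,255,255)))
a=cv2.resize(t["img"][100:215,205:405],None,fx=4,fy=4)
cv2.imwrite("pics/t2.png",a[:,:,::-1])
E
```

```text
time_s: 2.2
eef_pos: [0.4709, 0.0372, 0.1036]
tcp_rot: [0.0, 1.0, -0.001, 0.001]
contact_force: [-0.4, 0.5, 0.4]
gripper_width: 0.0005
gripper_force: 0.0
[0.47266267 0.0373842  0.10529422] [-0.02406876 -0.54781013  0.08233132] 0.000499743858934426
(np.float64(338.42857142857144), np.float64(179.85714285714286), 7)
(np.float64(338.42857142857144), np.float64(179.85714285714286), 7)
```

View pics/w1.png

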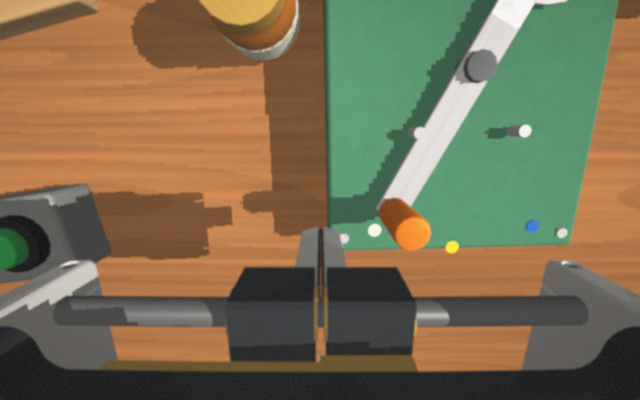

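The wrist picture shows the knob's top at (413,233), the pivot at (481,66), and dots white (375,230), yellow (452,247) and blue (532,226). The fingertip at (321,230) is to the left of the knob. The green button shows at (8,247).

```bash
python3 - <<'E'
from h import *
np.set_printoptions(precision=4,suppress=True)
s=snapshot("wrist")
for n,p,z in(("knob",(413,233),.1115),("kbase",(396,206),.0615),("piv",(481,64),.068),("w",(375,230),.05),("y",(452,247),.05),("b",(532,226),.05)): print(n,w(s,[p],z)[0])
p=w(s,[(481,64)],.068)[0];k=w(s,[(413,233)],.1115)[0]
d=k-p; print(np.hypot(d[0],d[1])); a=np.arctan2(d[1],d[0])
for th in(0,.25,.5,.75,1.,1.05):
    r=.11; c=p[:2]+r*np.array([np.cos(a+th),np.sin(a+th)]); tan=np.array([-np.sin(a+th),np.cos(a+th)])
    print(th,"knob",c,"tangent",tan)
E
```

```text
knob [ 0.4884 -0.0163  0.1115]
kbase [ 0.4907 -0.0196  0.0615]
piv [ 0.5866 -0.0663  0.068 ]
w [ 0.4676 -0.0073  0.05  ]
y [ 0.4527 -0.0711  0.05  ]
b [ 0.4706 -0.1343  0.05  ]
0.11017450858475505
0 knob [ 0.4885 -0.0164] tangent [-0.4537 -0.8912]
0.25 knob [ 0.4792 -0.0422] tangent [-0.2191 -0.9757]
0.5 knob [ 0.4766 -0.0695] tangent [ 0.0291 -0.9996]
0.75 knob [ 0.4808 -0.0966] tangent [ 0.2755 -0.9613]
1.0 knob [ 0.4916 -0.1218] tangent [ 0.5047 -0.8633]
1.05 knob [ 0.4945 -0.1265] tangent [ 0.5473 -0.837 ]
```

The lever radius measures 0.1102 m against 0.110, and the blue dot agrees. I'll push along the arc.

```bash
python3 -m inch '[0.03,0.03,0,0,0.03,0.06,0,0,0.02,0.085,0,0,0.013,0.11,0,0,0.01,0.14,0,0,0.01,0.167,0,0,0.013,0.19,0,0,0.018,0.22,0,0]'; python3 -m inch '[0.01,0.025,0,0,0.02,0.05,0,0,0.024,0.06,0,0,0.024,0.06,0,0]'; python3 - <<'E'
from h import *
s=snapshot("wrist"); cv2.imwrite("pics/w2.png",s["img"][:,:,::-1])
o=observe();print(o["eef_pos"],o["contact_force"])
E
```

```text
time_s: 3.35
eef_pos: [0.4778, -0.0717, 0.1017]
tcp_rot: [-0.001, 1.0, -0.0, -0.002]
contact_force: [-2.3, 3.4, 0.0]
gripper_width: 0.0005
gripper_force: 1.2
time_s: 3.85
eef_pos: [0.49, -0.0981, 0.1025]
tcp_rot: [-0.005, 1.0, -0.001, -0.002]
contact_force: [-3.6, 13.6, 8.9]
gripper_width: 0.0005
gripper_force: 6.9
[ 0.48998509 -0.09807192  0.1025068 ] [-4.10590131 13.15896058  8.67221116]
```

View pics/w2.png

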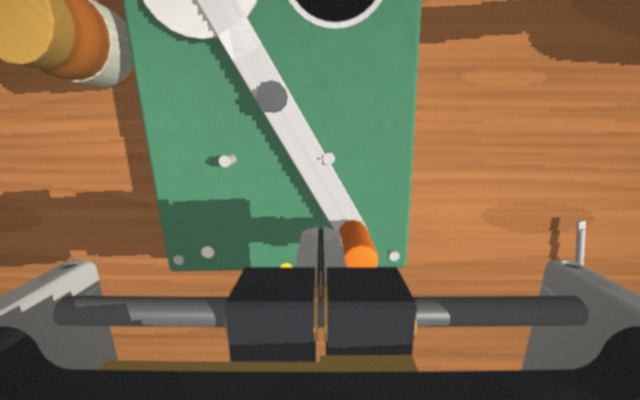

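The lever (pivot (271,96), knob (361,258)) lies against the stop pin at (327,158), and the contact force has risen to 13 N. I'll hold briefly, back off to the left and up, then check the angle and re-measure the green button.

```bash
python3 -m inch '[0.002,0.005,0,0,0.002,0.005,0,0,0.002,0.005,0,0,-0.02,-0.04,0,0,-0.04,-0.08,0,0,-0.04,-0.14,-0.12,0,-0.04,-0.2,-0.22,0,-0.04,-0.2,-0.22,0]'; python3 - <<'E'
from h import *
s=snapshot("wrist"); t=snapshot("top")
a=np.hstack([s["img"],cv2.resize(t["img"][110:210,200:400],(640,400))[:,:]])[:,:,::-1]
cv2.imwrite("pics/w3.png",cv2.resize(np.vstack([s["img"],cv2.resize(t["img"][105:215,200:400],(640,352))])[:,:,::-1],(510,600)))
o=observe();print(o["eef_pos"],o["contact_force"])
E
```

```text
time_s: 4.9
eef_pos: [0.4746, -0.0008, 0.2177]
tcp_rot: [0.001, 1.0, 0.001, 0.006]
contact_force: [0.2, -0.4, -0.9]
gripper_width: 0.0002
gripper_force: 0.0
[ 0.4712531  -0.0016272   0.21277528] [0.13896607 0.29278557 0.14961027]
```

View pics/w3.png

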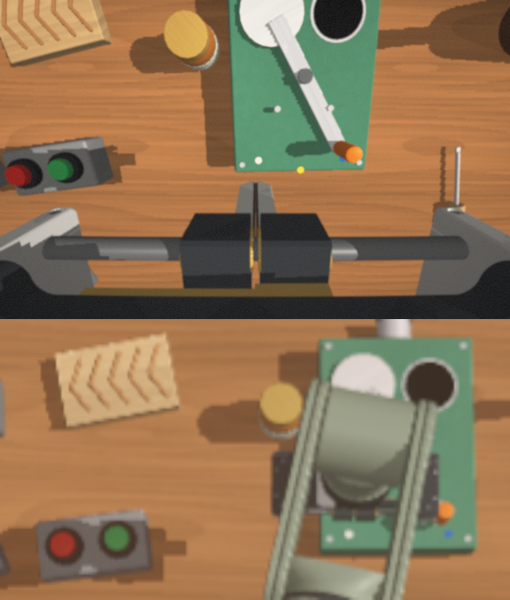

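The lever lies open against the pin, with the knob at the blue dot (wrist pixel about (444,193)). The green button is at wrist pixel about (78,212), with red to its left.

```bash
python3 - <<'E'
from h import *
np.set_printoptions(precision=4,suppress=True)
s=snapshot("wrist"); t=snapshot("top")
p=w(s,[(382.5,94)],.068)[0];k=w(s,[(444,193)],.1115)[0];d=k-p
print(p,k,np.hypot(d[0],d[1]),"gate",np.arctan2(d[1],d[0])%(2*np.pi)-np.arctan2(.0499,-.0982))
for m,b in((s,(40,180,120,240)),(t,(235,180,257,200))):
    g=blob(m,b,(45,80,50),(85,255,255)); print(g)
    for z in(.05,.055,.06,.065): print(z,w(m,[g[:2]],z)[0])
r=blob(t,(213,183,236,205),(0,120,60),(10,255,255)); print(w(t,[r[:2]],.055))
o=observe();print(o["eef_pos"],o["tcp_rot"])
E
```

```text
[ 0.5787 -0.0654  0.068 ] [ 0.486  -0.1195  0.1115] 0.10725224641787216 gate 0.9981430054001459
(np.float64(71.10935441370223), np.float64(209.25428194993412), 759)
0.05 [0.4518 0.2959 0.05  ]
0.055 [0.4533 0.2913 0.055 ]
0.06 [0.4547 0.2866 0.06  ]
0.065 [0.4562 0.2819 0.065 ]
(np.float64(245.13333333333333), np.float64(190.29333333333332), 75)
0.05 [0.4548 0.2884 0.05  ]
0.055 [0.454  0.2877 0.055 ]
0.06 [0.4532 0.2869 0.06  ]
0.065 [0.4523 0.2862 0.065 ]
[[0.4446 0.3545 0.055 ]]
[ 0.4699 -0.002   0.2107] [-0.      1.     -0.0004 -0.0016]
```

The gate measures 0.998 rad, fully open. The start button is at about (0.454, 0.287, 0.060), and red is 67.5 mm away against the stated 68. I'll move above green.

```bash
python3 -m inch '[-0.03,-0.578,0,0,-0.03,-0.578,0,0,-0.03,-0.578,0,0,-0.03,-0.578,0,0,-0.03,-0.578,0,0,-0.03,-0.578,0,0,-0.03,-0.578,0.1,0,-0.03,-0.578,0.1,0]'; python3 -m inch '[0,0,0,0,0,0,0,0]'; python3 - <<'E'
from h import *
s=snapshot("wrist"); cv2.imwrite("pics/w4.png",s["img"][:,:,::-1])
o=observe();print(o["eef_pos"],o["tcp_rot"]); print(pj(s,[[.454,.287,.06]]))
E
```

```text
time_s: 6.1
eef_pos: [0.4525, 0.2838, 0.1572]
tcp_rot: [0.003, 1.0, -0.001, -0.006]
contact_force: [0.1, -1.0, 0.0]
gripper_width: 0.0005
gripper_force: 0.0
time_s: 6.35
eef_pos: [0.4578, 0.287, 0.1643]
tcp_rot: [-0.001, 1.0, -0.001, 0.001]
contact_force: [-0.1, 1.0, 0.6]
gripper_width: 0.0001
gripper_force: 0.0
[0.45772032 0.28713191 0.16432169] [-5.98236822e-04  9.99998447e-01 -6.01311742e-04  1.54503921e-03]
[[319.52639432 211.06642926]]
```

View pics/w4.png

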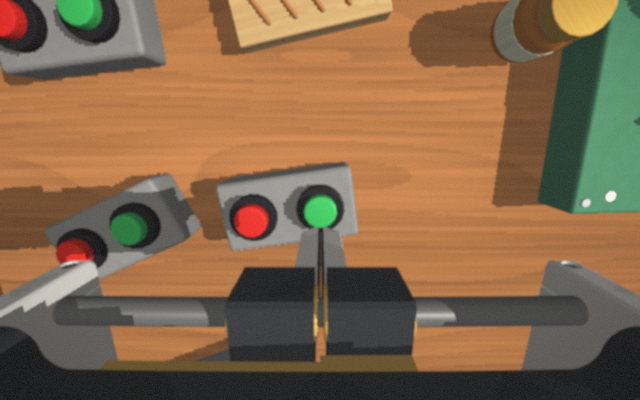

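The green button is at (321,207), within 4 px of my estimate, and red is at (251,219), well off the fingertip. I'll press straight down.

```bash
python3 -m inch '[0,0,0.08,0,0,0,0.14,0,0,0,0.16,0,0,0,0.168,0,0,0,0.174,0,0,0,0.178,0,0,0,0.178,0,0,0,0.178,0]'
```

```text
time_s: 7.4
eef_pos: [0.4561, 0.2869, 0.0824]
tcp_rot: [0.001, 1.0, 0.0, -0.001]
contact_force: [-20.1, -10.7, 46.4]
gripper_width: 0.0005
gripper_force: 23.2
```

At 46 N something is bottomed out. I'll ease up in small steps to check that the button's spring follows.

```bash
for i in 1 2 3 4 5; do python3 -m inch '[0,0,-0.004,0,0,0,-0.004,0]' | grep -E "eef|contact"; done
```

```text
eef_pos: [0.456, 0.2868, 0.0826]
contact_force: [-16.1, -8.3, 35.7]
eef_pos: [0.4559, 0.2868, 0.0828]
contact_force: [-11.2, -7.6, 25.8]
eef_pos: [0.4559, 0.2868, 0.0831]
contact_force: [-7.9, -5.1, 16.3]
eef_pos: [0.4569, 0.2873, 0.0836]
contact_force: [-3.4, -0.9, 4.1]
eef_pos: [0.4569, 0.2873, 0.0842]
contact_force: [-2.1, -1.6, 4.5]
```

```bash
for i in 1 2 3; do python3 -m inch '[0,0,-0.006,0,0,0,-0.006,0]' | grep -E "eef|contact"; done; python3 -m inch '[0,0,-0.04,0,0,0,-0.12,0,0,0,-0.2,0,0,0,-0.25,0,0,0,-0.25,0,0,0,-0.25,0]'; python3 - <<'E'
from h import *
s=snapshot("wrist"); t=snapshot("top")
cv2.imwrite("pics/w5.png",cv2.resize(np.vstack([s["img"],cv2.resize(t["img"][105:215,200:400],(640,352))])[:,:,::-1],(510,600)))
E
```

```text
eef_pos: [0.4569, 0.2874, 0.0867]
contact_force: [-0.6, -1.2, 2.1]
eef_pos: [0.4564, 0.2873, 0.0893]
contact_force: [-0.1, 0.5, 0.5]
eef_pos: [0.4562, 0.2872, 0.0924]
contact_force: [0.4, -0.0, 0.4]
time_s: 10.15
eef_pos: [0.4555, 0.2868, 0.216]
tcp_rot: [0.0, 1.0, -0.0, -0.001]
contact_force: [0.1, -0.1, -0.5]
gripper_width: 0.0004
gripper_force: 0.0
```

View pics/w5.png

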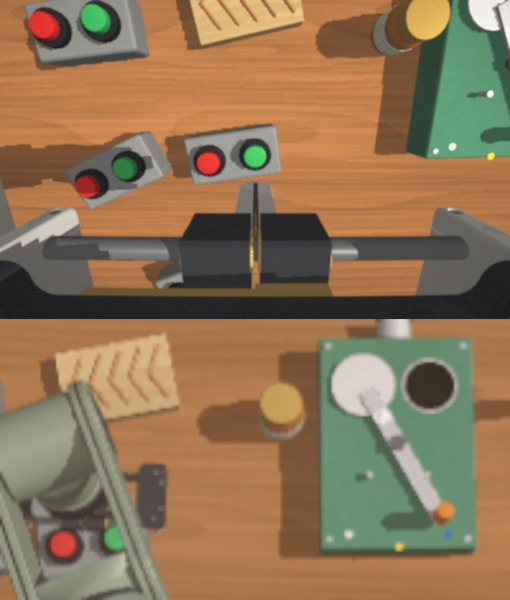

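The force eased off over about 6 mm of spring travel, so the button went fully down and came back up. The picture shows both buttons up, the gate fully open with its knob at the blue dot, nothing else moved, and the tool clear. I'll hand it in.

```bash
python3 -c "
from station import *
print(sign_off())"
```

```text
the job is handed in; nothing more can be done
None
```

I pushed the gate lever to its fully open stop (measured 0.998 rad), pressed the green start button fully down and let it spring back, moved the arm clear, and handed the job in; no verdict was shown.

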